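Shut and lock the dust collector hatch

ROBOT

A 6-joint arm with a two-finger parallel gripper is mounted at the origin on the work surface. World frame = base frame: x ahead of the robot, y to its left, z up, the work surface at z = 0. Lengths are in m, angles in degrees, forces in N, time in s.
With the tool pointing down it reaches from about 0.25 to 0.775 m from the base axis. Payload 4 kg.
Tool frame: the origin (TCP) lies between the finger pads; the fingertips stand tcp_to_tips ahead of it and the grasp point (between the pads) lies 8 mm behind it (tcp_to_tips is the distance from the TCP to the fingertips, in m); z points along the fingers, y is the line along which they close (so a half turn about z gives the same grasp; the last joint's range is limited). The gripper opens to 94 mm and grips with 3 to 60 N. Pads are 16 mm wide; open, the fingers measure 119 mm over their backs; the gripper's body (75 mm by 177 mm) begins 78 mm behind the grasp point.
Start: joints at [-5.907, 4.996, 78.535, -0, 96.463, -5.907], TCP at [0.55, -0, 0.217] pointing down, gripper open.
Joint ranges: [-177.83, 177.83], [-43.37, 116.18], [15.69, 146.23], [-61.86, 241.86], [9.47, 152.12], [-147.06, 147.06]. Speed limits (degrees/s): [159.86, 159.86, 180, 180, 180, 180].

INTERFACE

Orientations are given as a 3x3 rotation matrix whose columns are the frame's x, y, z axes.
In Python, from cell import sense, read_camera, close_job, tcp_to_tips gives the robot as it stands.
- The arm moves only by the tool arm_command, never from a script. Its argument "series" is a list of rows, each a list of 4 numbers: the shift along the tool's x, y, z in cm, then the turn about the tool's z in degrees. A call has 1 to 10 rows; each row is the pose to reach, as a shift and turn from the pose commanded when the call began, along the tool's axes at that moment; what a row does not reach only later rows make up. A row lasts 1/10 s, in which the tool goes at most 50 mm and 8.59 degrees, less where a joint would pass 70% of its speed; a pose out of reach is approached as far as the arm can. A call with a gripper value outside its range is refused whole. "hand" is the opening, from 0 (shut) to 1 (fully open), set as the call begins (left out, the last holds). The fingers move at their own pace and stop on an object; "newtons" is the grip in N (left out, the last holds). Time passes only in rows, so rows that repeat a pose let the fingers close. It gives the time, the measured TCP pose, the force, the opening and the grip force at its end, in the units of the state.
- sense(): the state, without advancing time (a new reading comes with each control period).
- read_camera(name): name is "scene" or "side" or "wrist"; returns a dict with "image" (384x512x3 uint8, red, green, blue), "depth" (384x512 float32, m along the optical axis (not along the pixel's ray), 0 where there is no reading), "fx", "fy", "cx", "cy" (pixels), "cam_to_world" (4x4, takes a point from camera to world coordinates). Camera axes: x right, y down, z forward; pixel columns grow to the right and rows downward; lengths in m; the calibration is good to about 2 mm. The wrist camera is an equidistant fisheye: a pixel r from the principal point sees the ray r / f radians off the axis. A picture is of the moment at which its call begins.
- close_job(): hands the job in; it is judged then, once.
The state is a dict: "time": time; "joints": joint angles; "joint_vel": joint speeds; "joint_efforts": joint torques, N m; "tool_pos": TCP position; "ee_rot": TCP orientation; "force": force on the tool from outside, world axes, zero at the start; "torque": the same for the moment, N m; "opening": finger opening in m; "grasp_force": force on a finger pad.
Only numpy, scipy, OpenCV 4.12 (cv2) and the standard library are available. Lean on these libraries where they do the work, as an engineer would, in place of code of your own. Each camera call takes 0.05 s, during which the arm holds its last target. There are 200 camera calls.

TASK

Shut the yellow hatch of the blue dust collector. Then turn the red wing knob back (anticlockwise) until the steel tongue under it lines up with the slot, push it fully in against its spring, and turn it a quarter turn clockwise, close to its stop, so that it stays locked in when you let go. Leave the mug, spray can, parts bin and screwdriver where they are.

Things in the scene. Friction and masses are not known exactly. Their poses are not given: they have to be found in the camera images.
- housing: Blue steel wedge-shaped dust collector, fixed, 280 x 280 mm, 191 mm high at the back. Origin: centre of its underside; its -x side is the low front. The yellow hatch (flat, 215 mm down the slope by 250 mm) covers its sloping face; shut, it leans 30 deg from level, facing up and to the front (-x). The hatch's free edge is 35 mm down the slope from the slot.
- slot (a point): Centre of the fastener's black slot, 48 mm long (y) by 13 mm wide (x), at the outer face of its aluminium plate (60 x 96 mm, 2 mm proud) on the yellow hatch; rides on the hatch. z points straight out of the hatch, x up the slope to the hinge, y along the slot. The hinge line runs parallel to y, 180 mm up the slope (+x) and 2 mm below (-z) this point.
- wing (a point): Middle of the red wing grip: 12 mm thick (x), 40 mm long (y), 24 mm tall (z); pinch across x. z points out of the hatch. It lies on the slot's axis, 50 mm out from slot less the value of latch_push. Under it a 20 mm collar to 18 mm below this point, then a stem and, 45.5 mm below, the steel tongue: a 7 mm round bar 44 mm long, parallel to the wing.
- hatch_right (a point): A bare spot on the outer face of the yellow hatch sheet, 15 mm nearer the hinge than the slot and 75 mm to the slot's -y side: a good place to press the hatch shut. Axes as slot.
- hatch (a joint): Opening angle of the hatch, rad: 0 shut on its frame, grows as its lower edge lifts (up to 0.9; 0.25 to 0.6 at the start). The hinge along the upper edge is stiff: the hatch stays where it is left; some 3 to 6 N at the pressing spots moves it.
- latch_turn (a joint): Turn of the fastener, rad, clockwise positive seen from outside (looking along -z of slot). 0: wing and tongue lie along the slot. 1.571: a quarter turn on, against a stop (another stop at -0.3). It stands turned 0.45 to 1.1 at the start and turns with little effort.
- latch_push (a joint): How far the fastener is pushed in, m: 0 out, 0.021 at the bottom. It goes in only with the tongue along the slot (within 0.15 rad); else the tongue lands on the plate after 1 mm. A spring pushes it out, 2 N at the top, 6 N at the bottom. Turned clockwise at the bottom, the tongue hooks behind the plate and the housing's frame and the spring rests it at about 0.016.
- mug: White mug, 76 mm across, 90 mm high, bystander standing behind the housing. Origin: centre of its underside.
- can: Spray can with green label, 54 mm across, 150 mm high, bystander. Origin: centre of its underside.
- bin: Small open red parts bin, 120 x 90 x 55 mm, bystander. Origin: centre of its underside.
- driver: Screwdriver with an orange handle lying on the bench before the housing, bystander.

How it is judged:
By the outcome, as a careful person would: the job done as asked, in the order asked, and still so for the second after the job is handed in, with the robot touching nothing.
It also fails if it takes over 51 s, if anything falls off the work surface, if the arm or the gripper's body presses on something with over 40 N, if the wrist force passes 120 N, or if a joint passes its speed limit or range.

## Working session

There is one attempt and no reset: what is moved stays moved. The work goes in short steps, Python scripts to look and compute and a tool call to move; the robot and the scene stay as the last step left them, time stands still between calls to the robot, and variables do not carry over. Pictures are saved under pics/ and viewed, at most 10 in all, crops included, and the job is handed in when it is done.

Besides the shell and the picture viewer there is one more tool, called as name(argument=value, ...), one argument or row to a line, values as JSON. arm_command: Moves the arm, as the interface text tells. Its arguments: {"type":"object","properties":{"series":{"type":"array"},"hand":{"type":"number"},"newtons":{"type":"number"}},"required":["series"]}

```bash
mkdir -p pics; ls
cat > h.py <<'E'
import numpy as np, cv2
from cell import sense, read_camera, close_job, tcp_to_tips
def cloud(c):
    d=c["depth"]; v,u=np.indices(d.shape)
    p=np.stack([(u-c["cx"])/c["fx"]*d,(v-c["cy"])/c["fy"]*d,d],-1)
    T=np.array(c["cam_to_world"]); return p@T[:3,:3].T+T[:3,3]
E
python3 - <<'E'
from h import *
s=sense(); print(s["time"],s["tool_pos"],s["ee_rot"],tcp_to_tips)
ims=[]
for n in("scene","side"):
    c=read_camera(n); np.savez("pics/%s0.npz"%n,**c); cv2.imwrite("pics/%s0.png"%n,c["image"][...,::-1]); print(n,c["fx"],np.round(c["cam_to_world"],3).tolist())
    P=cloud(c); hsv=cv2.cvtColor(c["image"],cv2.COLOR_RGB2HSV); 
    for nm,lo,hi in(("yel",(20,120,80),(35,255,255)),("blue",(95,100,50),(125,255,255)),("red",(0,150,80),(6,255,255))):
        m=(cv2.inRange(hsv,lo,hi)>0)&(c["depth"]>0)
        if m.sum(): print(nm,m.sum(),np.percentile(P[m],[2,50,98],axis=0).round(3).tolist())
E
```

```text
pics
0.0 [5.49480641e-01 4.99412995e-05 2.15314298e-01] [[-1.39627942e-05  9.99997651e-01 -2.16722556e-03]
 [ 9.99999970e-01  1.44920480e-05  2.44192502e-04]
 [ 2.44223336e-04 -2.16722209e-03 -9.99997622e-01]] 0.011
scene 473.96851982017466 [[-0.805, 0.396, -0.441, 1.109], [0.593, 0.533, -0.604, 0.837], [-0.004, -0.748, -0.664, 0.959], [0.0, 0.0, 0.0, 1.0]]
yel 3172 [[-0.443, -0.151, 0.0], [0.361, 0.645, 0.047], [0.66, 0.738, 0.188]]
blue 11905 [[0.507, 0.017, 0.002], [0.617, 0.174, 0.084], [0.787, 0.699, 0.193]]
red 6899 [[-0.497, -0.815, -0.001], [0.428, -0.624, 0.079], [0.665, 0.606, 0.189]]
side 391.02225220969297 [[0.949, -0.194, 0.249, 0.353], [-0.316, -0.548, 0.775, -0.652], [-0.014, -0.814, -0.581, 0.663], [0.0, 0.0, 0.0, 1.0]]
yel 7887 [[0.22, -0.147, 0.004], [0.527, 0.001, 0.179], [0.696, 0.769, 0.185]]
blue 9149 [[0.175, -0.144, -0.076], [0.583, 0.04, 0.054], [0.97, 1.408, 0.189]]
red 28383 [[-0.034, -0.307, -0.596], [1.402, 1.742, -0.054], [2.357, 1.761, 0.19]]
```

```bash
python3 -c "
import cv2,numpy as np
a=cv2.imread('pics/scene0.png');b=cv2.imread('pics/side0.png')
cv2.imwrite('pics/both.png',cv2.resize(np.vstack([a,b]),(400*2,600*2))[:,:] if 0 else cv2.resize(np.hstack([a,b]),(800,300)))
cv2.imwrite('pics/side1.png',cv2.resize(b,(800,600)))"
```

```text
(no output)
```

View pics/side1.png

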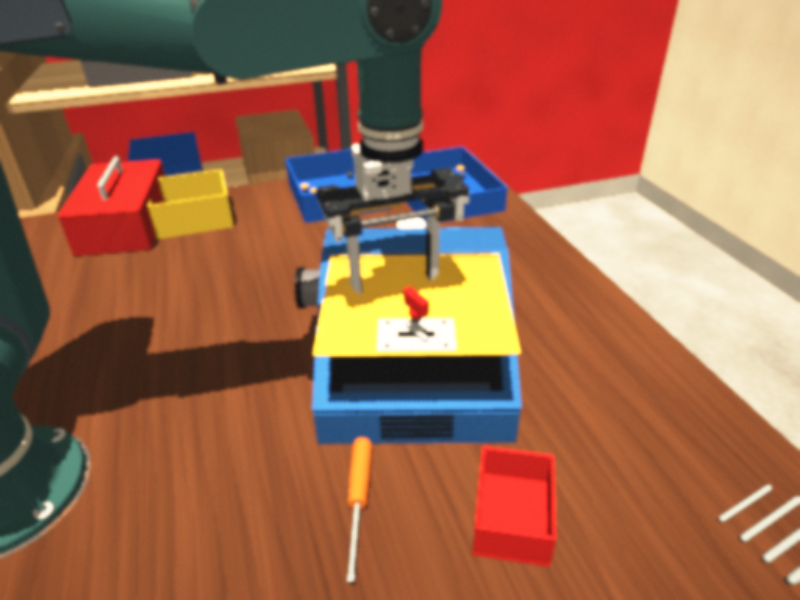

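View pics/scene0.png

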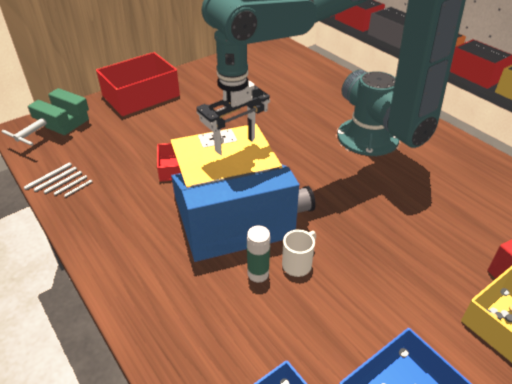

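The side view shows the yellow hatch part open, its free edge at row ~352. The red wing is at about (415,303) and the housing front faces the side camera (world -y). The scene view shows the can and mug behind the housing. Next I fit the hatch plane and locate the hinge.

```bash
cat >> h.py <<'E'
def mask(c,lo,hi): return cv2.inRange(cv2.cvtColor(c["image"],cv2.COLOR_RGB2HSV),lo,hi)
def big(m):
    n,l,s,_=cv2.connectedComponentsWithStats(m); return l==1+np.argmax(s[1:,4])
def plane(p):
    for _ in range(4):
        o=np.median(p,0) if _==0 else p.mean(0); n=np.linalg.svd(p-o,full_matrices=False)[2][2]; n*=np.sign(n[2]); r=(p-o)@n; p=p[abs(r)<max(.003,1.5*np.std(r))]
    return o,n,p
def hatch(c):
    P=cloud(c); m=big(mask(c,(22,120,80),(33,255,255)))&(c["depth"]>0); p=P[m]
    o,n,p=plane(p); return o,n,p
E
python3 - <<'E'
from h import *
for nm in("side","scene"):
    c=dict(np.load("pics/%s0.npz"%nm)); P=cloud(c)
    o,n,p=hatch(c); print(nm,len(p),o.round(4),n.round(4),"open deg",30-np.degrees(np.arccos(n[2])))
    r=cv2.minAreaRect((p[:,:2]*1000).astype(np.float32)); print("rect",r, cv2.boxPoints(r).round(0).tolist())
    b=(mask(c,(95,100,50),(125,255,255))>0)&(c["depth"]>0)
    q=P[b]; 
    t=q[(q[:,2]>.185)&(q[:,2]<.197)&(abs(q[:,0]-.55)<.25)&(abs(q[:,1]-.08)<.25)]
    print("top",len(t)); 
    if len(t)>20: r=cv2.minAreaRect((t[:,:2]*1000).astype(np.float32)); print(cv2.boxPoints(r).round(0).tolist(), t[:,2].mean())
    rd=((mask(c,(0,150,60),(7,255,255))|mask(c,(174,150,60),(180,255,255)))>0)&(c["depth"]>0)
    q=P[rd]; q=q[(np.linalg.norm(q[:,:2]-o[:2],axis=1)<.12)&(q[:,2]>.12)]
    if len(q): print("wing",len(q),q.mean(0).round(4),(q.min(0).round(3)),q.max(0).round(3), "height", ((q-o)@n).min(),((q-o)@n).max())
    g=mask(c,(0,0,130),(180,60,255)); 
    d=abs((P-o)@n)
    gm=(g>0)&(d<.006)&(np.linalg.norm(P-o,axis=-1)<.14); q=P[gm]; print("plate",len(q),np.median(q,0)); 
    if len(q)>10: print(cv2.boxPoints(cv2.minAreaRect((q[:,:2]*1000).astype(np.float32))).round(0).tolist())
E
```

```text
side 4115 [ 0.5813 -0.0545  0.1797] [-0.0088 -0.0252  0.9996] open deg 28.470951389034234
rect ((573.5631713867188, -21.36865234375), (217.93655395507812, 250.15614318847656), 71.64360046386719) [[421.0, -85.0], [658.0, -164.0], [727.0, 43.0], [489.0, 121.0]]
top 1348
[[477.0, 129.0], [740.0, 40.0], [764.0, 112.0], [501.0, 201.0]] 0.18733723515303416
wing 289 [ 0.5582 -0.0723  0.3228] [ 0.497 -0.112  0.181] [0.588 0.018 0.556] height 3.272741456176245e-05 0.37595792177657683
plate 908 [ 0.5452485  -0.0914198   0.18044212]
[[488.0, -50.0], [504.0, -145.0], [726.0, -105.0], [709.0, -10.0]]
scene 178 [0.2981 0.6524 0.0569] [-0.1075  0.7507  0.6519] open deg -19.31683296947478
rect ((278.0867004394531, 669.2200317382812), (167.22779846191406, 83.14388275146484), 0.958728015422821) [[194.0, 709.0], [195.0, 626.0], [362.0, 629.0], [361.0, 712.0]]
top 2503
[[476.0, 132.0], [741.0, 42.0], [768.0, 120.0], [503.0, 210.0]] 0.19052570386102266
plate 33 [0.27647675 0.68365954 0.01518463]
[[257.0, 682.0], [289.0, 677.0], [292.0, 690.0], [260.0, 695.0]]
```

arm_command(
  series=[
    [0,0,0,0],
    [-1,2,0,0],
    [-3,4.5,0,0],
    [-6,6.5,0,0],
    [-9,7.7,0,0],
    [-9.8,7.7,0,0],
    [-9.8,7.7,1,0],
    [-9.8,7.7,1.8,0],
  ],
  hand=0,
  newtons=15,
)

```text
time: 0.9
tool_pos: [0.6265, -0.0971, 0.1976]
ee_rot: [[-0.0, 1.0, -0.001], [1.0, 0.0, 0.001], [0.001, -0.001, -1.0]]
force: [-1.5, 0.2, 0.4]
opening: 0.0336
grasp_force: 0.0
```

arm_command(
  series=[
    [0,0,0.5,0],
    [0.3,0.1,1.5,0],
    [0.6,0.2,2.5,0],
    [0.8,0.3,3.5,0],
    [1.1,0.4,4.5,0],
    [1.4,0.5,5.5,0],
    [1.7,0.6,6.5,0],
    [2.0,0.7,7.2,0],
    [2.1,0.7,7.6,0],
  ],
)

```text
time: 1.8
tool_pos: [0.6336, -0.0763, 0.1213]
ee_rot: [[-0.001, 1.0, -0.002], [1.0, 0.001, 0.001], [0.001, -0.002, -1.0]]
force: [0.8, 0.0, 3.3]
opening: 0.0006
grasp_force: 1.4
```

arm_command(
  series=[
    [0,0,0.2,0],
    [0,0,0.4,0],
    [0,0,0.5,0],
    [0,0,0.5,0],
  ],
)

```text
time: 2.2
tool_pos: [0.6337, -0.0767, 0.1195]
ee_rot: [[-0.0, 1.0, 0.0], [1.0, 0.0, 0.001], [0.001, 0.0, -1.0]]
force: [-2.5, 2.5, 8.3]
opening: 0.0002
grasp_force: 3.4
```

arm_command(
  series=[
    [0,0,0.2,0],
    [0,0,0.4,0],
    [0,0,0.4,0],
    [0,0,0.4,0],
  ],
)

```text
time: 2.6
tool_pos: [0.6338, -0.0765, 0.119]
ee_rot: [[-0.0, 1.0, 0.002], [1.0, 0.0, 0.0], [0.0, 0.002, -1.0]]
force: [-6.6, 1.5, 17.6]
opening: 0.0003
grasp_force: 7.8
```

arm_command(
  series=[
    [0,0,-2,0],
    [-3,1,-6,0],
    [-6,3,-11,0],
    [-8,5,-13,0],
    [-8,6,-13,0],
    [-8,6,-13,0],
    [-8,6,-13,0],
  ],
)

```text
time: 3.3
tool_pos: [0.6931, -0.1569, 0.2414]
ee_rot: [[0.0, 1.0, -0.004], [1.0, -0.0, 0.001], [0.001, -0.004, -1.0]]
force: [-0.2, 0.7, -0.7]
opening: 0.0007
grasp_force: 0.0
```

```bash
cat > m.py <<'E'
from h import *
import sys
c=read_camera("side"); np.savez("pics/side_%s.npz"%sys.argv[1],**c); P=cloud(c)
o,n,p=hatch(c); print(len(p),o.round(4),n.round(4),"open",30-np.degrees(np.arccos(n[2])))
r=cv2.minAreaRect((p[:,:2]*1000).astype(np.float32)); print(r)
q=P[big(mask(c,(22,120,80),(33,255,255)))]; print("corners",cv2.boxPoints(r).round(0).tolist())
rd=((mask(c,(0,150,50),(7,255,255))|mask(c,(173,150,50),(180,255,255)))>0)&(c["depth"]>0)&(np.linalg.norm(P-[.55,-.09,.138],axis=-1)<.05)
q=P[rd]; print("wing",len(q),q.mean(0).round(4),q.min(0).round(3),q.max(0).round(3)); v,u=np.nonzero(rd); print("px",u.mean(),v.mean())
a=int(u.mean()),int(v.mean())
im=c["image"][max(0,a[1]-70):a[1]+70,max(0,a[0]-90):a[0]+90,::-1]; cv2.imwrite("pics/crop_%s.png"%sys.argv[1],cv2.resize(im,None,fx=4,fy=4,interpolation=2))
E
python3 m.py a; python3 -c "
from h import *
print(sense()['tool_pos'],sense()['time'])"
```

```text
2454 [0.5899 0.0581 0.1674] [-0.1632 -0.4872  0.8579] open -0.9211355441276403
((598.2015380859375, 51.445396423339844), (66.4838638305664, 248.4181365966797), 71.80671691894531)
corners [[470.0, 59.0], [706.0, -19.0], [727.0, 44.0], [491.0, 122.0]]
wing 150 [ 0.5476 -0.0967  0.1435] [ 0.538 -0.114  0.119] [ 0.561 -0.078  0.157]
px 266.18 230.6
[ 0.6929194  -0.15653379  0.24136325] 3.35
```

View pics/crop_a.png

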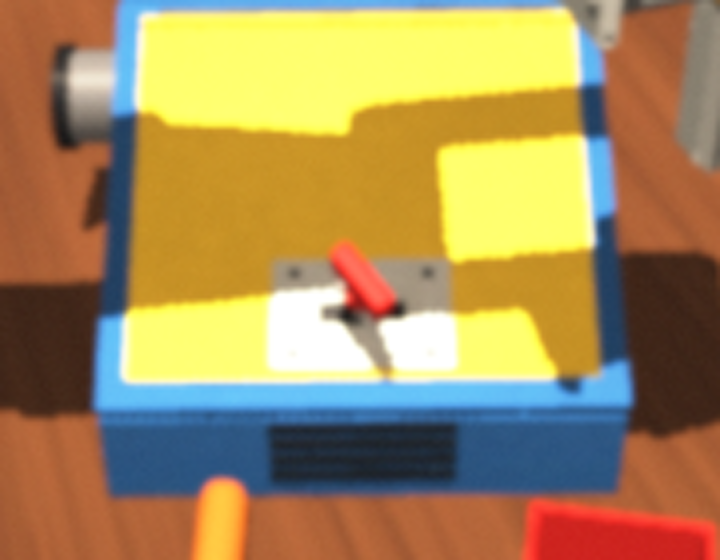

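The hatch is shut flush in its frame. The wing runs from (343,248) to (385,308) in the crop, turned clockwise from the slot. I'll measure its angle and centre.

```bash
cat > w.py <<'E'
from h import *
import sys
def wing(c,push=0.):
    a=np.radians(71.7); u=np.array([np.cos(a),np.sin(a),0]); z=np.array([0,0,1.])
    n=-.5*u+.866*z; X=.866*u+.5*z; Y=np.cross(n,X)
    S=np.array([.608,.082,.183])-.18*X+.002*n
    m=((mask(c,(0,150,50),(7,255,255))|mask(c,(173,150,50),(180,255,255)))>0)&(np.linalg.norm(cloud(c)-[.55,-.09,.138],axis=-1)<.05)
    v,uu=np.nonzero(m); T=np.array(c["cam_to_world"])
    d=np.stack([(uu-c["cx"])/c["fx"],(v-c["cy"])/c["fy"],np.ones(len(v))],-1)@T[:3,:3].T; O=T[:3,3]
    for h in(.05-push,.062-push):
        t=((S+h*n-O)@n)/(d@n); q=O+d*t[:,None]-S; xy=np.stack([q@X,q@Y],-1).astype(np.float32)*1000
        r=cv2.minAreaRect(xy); w=np.linalg.svd(xy-xy.mean(0),full_matrices=False)[2][0]
        print("h",h,"mean",xy.mean(0).round(1),"rect",np.round(r[1],1),r[2],"turn deg",np.degrees(np.arctan2(w[0],w[1])))
    P=cloud(c)[m]-S; print("pts slot frame med",np.median(np.stack([P@X,P@Y,P@n],-1),0).round(4),np.percentile(P@n,[5,95]))
    print("slot",S.round(4),"wing",(S+(.05-push)*n).round(4))
if __name__=="__main__": wing(dict(np.load(sys.argv[1])), float(sys.argv[2]))
E
python3 w.py pics/side_a.npz 0
```

```text
h 0.05 mean [-0.4  1.1] rect [42.3 20.3] 35.45347213745117 turn deg -124.233665
h 0.062 mean [-4.4  1.3] rect [41.6 20. ] 35.45347213745117 turn deg -124.233665
pts slot frame med [-0.0043  0.0016  0.0614] [0.03961935 0.06387581]
slot [ 0.5587 -0.0669  0.0947] wing [ 0.5509 -0.0907  0.138 ]
```

arm_command(
  series=[
    [1,-3,0,-7],
    [3,-7,1,-14],
    [5,-11,2,-20],
    [6.6,-14.2,3,-20],
    [6.6,-14.2,4,-20],
    [6.6,-14.2,4,-20],
  ],
  hand=0.5,
  newtons=12,
)

```text
time: 3.95
tool_pos: [0.55, -0.0901, 0.2014]
ee_rot: [[-0.343, 0.939, -0.003], [0.939, 0.343, 0.001], [0.002, -0.003, -1.0]]
force: [-0.0, -0.0, -0.1]
opening: 0.0444
grasp_force: 0.0
```

Run:
```python
from h import *
s=sense(); print(s["tool_pos"],np.round(s["ee_rot"],3).tolist(),s["opening"])
c=read_camera("wrist"); print(c["image"].shape,c["fx"],c["cx"],c["cy"],np.round(c["cam_to_world"],3).tolist())
T=np.array(c["cam_to_world"])
im=c["image"][...,::-1].copy()
def pj(p):
    q=T[:3,:3].T@(np.array(p)-T[:3,3]); r=np.hypot(q[0],q[1]); th=np.arctan2(r,q[2]); return c["cx"]+c["fx"]*th*q[0]/r,c["cy"]+c["fx"]*th*q[1]/r
for p in([.551,-.0907,.138],[.5587,-.0669,.0947]):
    x=pj(p); print(x); cv2.circle(im,tuple(int(round(k)) for k in x),3,(255,0,255),1)
cv2.imwrite("pics/wr1.png",cv2.resize(im,(768,576)))
c=read_camera("side"); cv2.imwrite("pics/s2.png",cv2.resize(c["image"][120:310,170:370,::-1],(800,600)))
```

```text
[ 0.55003567 -0.09005172  0.20138441] [[-0.343, 0.939, -0.003], [0.939, 0.343, 0.001], [0.002, -0.003, -1.0]] 0.04438214819772727
(384, 512, 3) 297.3186396354542 254.05199744482738 193.14197902369725 [[0.94, 0.33, 0.092, 0.523], [0.342, -0.904, -0.258, -0.015], [-0.002, 0.274, -0.962, 0.369], [0.0, 0.0, 0.0, 1.0]]
(np.float64(255.6270941516699), np.float64(210.267155330312))
(np.float64(271.74734684091345), np.float64(175.48471525931487))
```

View pics/wr1.png

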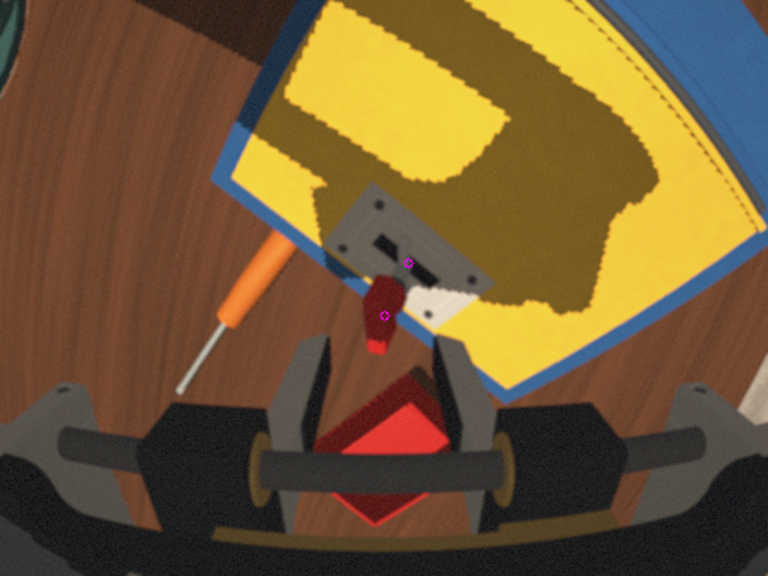

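The wrist view shows the predicted wing centre (384,315) on the red wing and the slot centre (408,263) on the slot. The estimate holds, so I descend and pinch.

arm_command(
  series=[
    [-0.1,0.1,2,0],
    [-0.1,0.1,4,0],
    [-0.1,0.1,6,0],
    [-0.1,0.1,6.4,0],
    [-0.1,0.1,6.4,0],
  ],
)

```text
time: 4.55
tool_pos: [0.5538, -0.092, 0.139]
ee_rot: [[-0.342, 0.94, -0.001], [0.94, 0.342, 0.0], [0.001, -0.001, -1.0]]
force: [0.9, 0.1, 0.5]
opening: 0.0469
grasp_force: 0.0
```

arm_command(
  series=[
    [0,0,0,0],
    [0,0,0,0],
    [0,0,0,0],
    [0,0,0,0],
    [0,0,0,0],
  ],
  hand=0,
  newtons=8,
)

```text
time: 5.05
tool_pos: [0.553, -0.0919, 0.14]
ee_rot: [[-0.342, 0.94, -0.0], [0.94, 0.342, -0.001], [-0.001, -0.0, -1.0]]
force: [-2.1, -1.0, 2.1]
opening: 0.0218
grasp_force: 7.7
```

arm_command(
  series=[
    [0,0,0,-6],
    [0,0,0,-12],
    [0,0,0,-19],
    [0,0,0,-26],
    [0,0,0,-33],
    [0,0,0,-40],
    [0,0,0,-46],
    [0,0,0,-52],
    [0,0,0,-52],
    [0,0,0,-52],
  ],
)

```text
time: 6.05
tool_pos: [0.5568, -0.089, 0.1425]
ee_rot: [[-0.951, 0.308, 0.01], [0.308, 0.952, 0.004], [-0.008, 0.007, -1.0]]
force: [3.8, 6.1, 5.7]
opening: 0.0253
grasp_force: 9.0
```

```bash
python3 m.py b; python3 w.py pics/side_b.npz 0;  python3 - <<'E'
from h import *
s=sense(); print(s["tool_pos"],np.round(s["ee_rot"],3).tolist(),s["opening"],s["force"],s["torque"])
c=read_camera("wrist"); cv2.imwrite("pics/wr2.png",cv2.resize(c["image"][100:330,120:400,::-1],(700,575)))
E
```

```text
2566 [ 0.6608 -0.0388  0.1272] [-0.1588 -0.4749  0.8656] open -0.04694327981262347
((658.5977783203125, -33.26611328125), (187.3192138671875, 74.90406036376953), 71.1607666015625)
corners [[593.0, -110.0], [664.0, -134.0], [724.0, 43.0], [653.0, 67.0]]
wing 61 [ 0.5367 -0.0946  0.1423] [ 0.529 -0.1    0.13 ] [ 0.544 -0.089  0.15 ]
px 260.655737704918 231.55737704918033
h 0.05 mean [-2.3 12.3] rect [14.2 14.8] 89.29682159423828 turn deg -70.39013
h 0.062 mean [-6.3 12.3] rect [13.9 14.6] 89.29682159423828 turn deg -70.390114
pts slot frame med [-0.0063  0.0116  0.0602] [0.04611733 0.06314375]
slot [ 0.5587 -0.0669  0.0947] wing [ 0.5509 -0.0907  0.138 ]
[ 0.55680066 -0.08902699  0.14246826] [[-0.951, 0.308, 0.01], [0.308, 0.951, 0.004], [-0.008, 0.007, -1.0]] 0.025513096417897403 [2.89175603 5.69035631 5.46885039] [ 1.32130173 -0.82997381 -0.05985453]
```

View pics/crop_b.png

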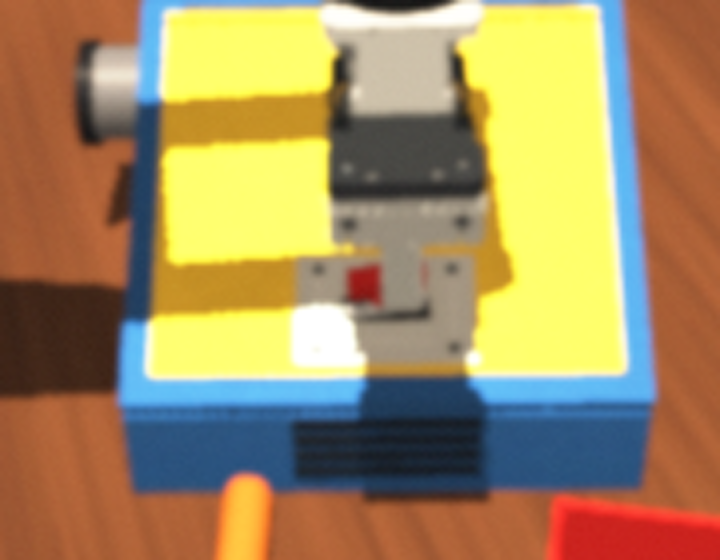

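View pics/wr2.png

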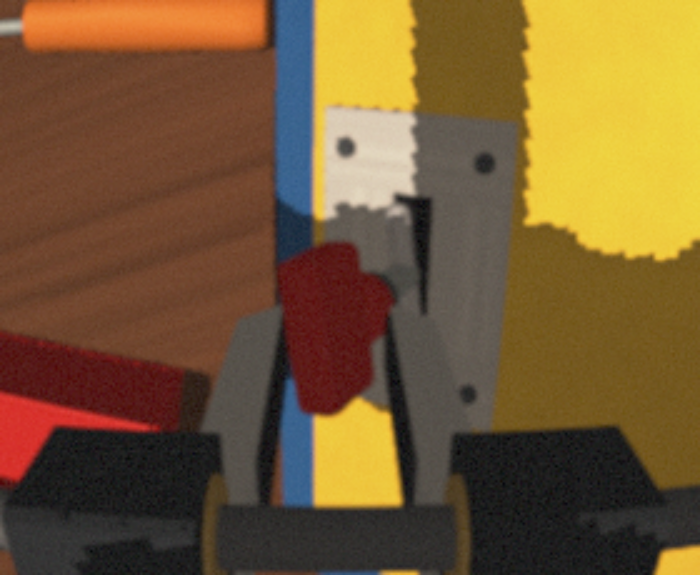

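The wing is pinched and almost in line with the slot; the opening (25 vs about 22 mm) suggests it lags a few degrees. I turn a bit further, then push inward along the hatch normal.

arm_command(
  series=[
    [0,0,0,-5],
    [0,0,0,-10],
    [0,0,0,-10],
    [0,0,0,-10],
  ],
)

```text
time: 6.55
tool_pos: [0.5573, -0.0882, 0.1429]
ee_rot: [[-0.99, 0.137, 0.012], [0.137, 0.991, 0.006], [-0.011, 0.007, -1.0]]
force: [4.5, 7.1, 5.8]
opening: 0.0252
grasp_force: 8.8
```

arm_command(
  series=[
    [0,0,0,0],
    [0,0,0,0],
    [0,0.2,0.35,0],
    [0,0.4,0.7,0],
    [0,0.6,1.0,0],
    [0,0.6,1.0,0],
  ],
  newtons=18,
)

```text
time: 7.15
tool_pos: [0.5594, -0.0837, 0.1358]
ee_rot: [[-0.99, 0.138, 0.017], [0.138, 0.99, 0.003], [-0.016, 0.005, -1.0]]
force: [6.0, 5.4, 8.2]
opening: 0.0234
grasp_force: 20.8
```

```bash
python3 m.py c; python3 w.py pics/side_c.npz 0.008;  python3 - <<'E'
from h import *
s=sense(); print(s["tool_pos"],np.round(s["ee_rot"],3).tolist(),s["opening"],s["force"],s["torque"])
c=read_camera("wrist"); cv2.imwrite("pics/wr3.png",cv2.resize(c["image"][100:330,120:400,::-1],(700,575)))
E
```

```text
1494 [ 0.665  -0.0431  0.1316] [ 0.8573 -0.4327  0.279 ] open -43.79927634572584
((649.571044921875, -69.31219482421875), (258.8696594238281, 75.23278045654297), 59.545814514160156)
corners [[552.0, -162.0], [616.0, -200.0], [748.0, 23.0], [683.0, 61.0]]
wing 83 [ 0.5404 -0.091   0.1328] [ 0.531 -0.097  0.097] [ 0.551 -0.066  0.142]
px 261.855421686747 233.56626506024097
h 0.042 mean [-3.9  9.9] rect [18.4 19.1] 89.3144302368164 turn deg -15.017447
h 0.054 mean [-7.9  9.9] rect [18.1 18.8] 89.31446075439453 turn deg -15.017437
pts slot frame med [-0.0065  0.0096  0.051 ] [0.02979742 0.05445896]
slot [ 0.5587 -0.0669  0.0947] wing [ 0.5521 -0.0869  0.1311]
[ 0.55950877 -0.08321313  0.13502426] [[-0.99, 0.138, 0.016], [0.138, 0.99, 0.004], [-0.016, 0.006, -1.0]] 0.023054787896460455 [6.81480994 6.34480644 7.12085842] [ 1.69815578 -1.30648414 -0.11599886]
```

View pics/wr3.png

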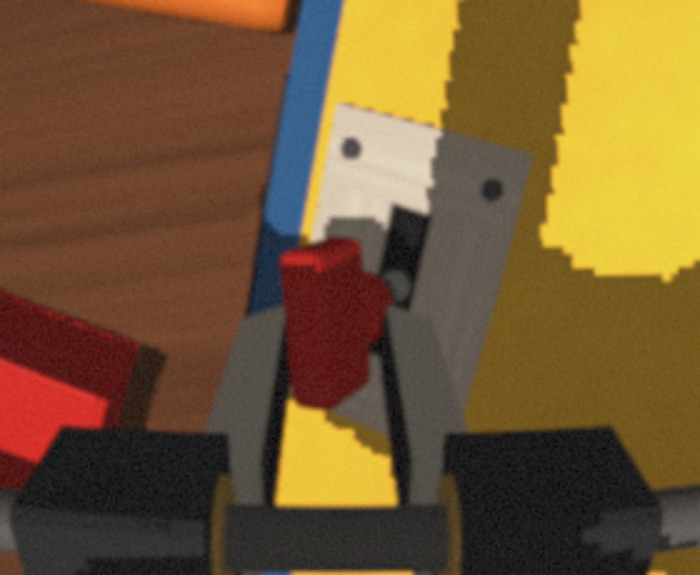

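Depth shows the wing top about 9 mm lower, so the tongue has entered the slot. The grip is off-centre and shallow, though, so I let go and re-pinch squarely.

arm_command(
  series=[
    [0,0,0,0],
    [0,0,0,0],
    [0,-0.4,-1,0],
    [0,-0.4,-1,8],
    [0,-0.4,-1,10],
    [0,-0.4,-1,10],
  ],
  hand=0.5,
)

```text
time: 7.85
tool_pos: [0.5532, -0.0901, 0.1394]
ee_rot: [[-0.951, 0.309, -0.001], [0.309, 0.951, -0.0], [0.001, -0.0, -1.0]]
force: [-0.7, 0.5, -0.6]
opening: 0.0472
grasp_force: 0.0
```

```bash
cat > go.py <<'E'
from h import *
import sys
s=sense(); R=np.array(s["ee_rot"]); t=np.array([float(k) for k in sys.argv[1:4]])
print(s["time"],s["tool_pos"],"shift cm",(R.T@(t-s["tool_pos"])*100).round(2),"yaw x",np.degrees(np.arctan2(R[1,0],R[0,0])),s["opening"],s["force"])
E
python3 go.py .551 -.0907 .137; python3 m.py d; python3 w.py pics/side_d.npz 0
```

```text
7.85 [ 0.55322101 -0.09011355  0.13940628] shift cm [ 0.19 -0.12  0.24] yaw x 161.97926194542964 0.04719867104167625 [-0.73260974  0.46573968 -0.5536301 ]
2591 [ 0.6609 -0.0382  0.1277] [-0.1579 -0.4744  0.866 ] open -0.002643815930220228
((657.7600708007812, -33.310821533203125), (186.81809997558594, 76.61698150634766), 71.3309326171875)
corners [[592.0, -110.0], [664.0, -134.0], [724.0, 43.0], [651.0, 67.0]]
wing 46 [ 0.5346 -0.0952  0.1433] [ 0.529 -0.1    0.13 ] [ 0.541 -0.088  0.151]
px 259.7391304347826 231.6086956521739
h 0.05 mean [-2.4 14.1] rect [12.1 14.8] 89.30918884277344 turn deg -86.23041
h 0.062 mean [-6.4 14.1] rect [11.9 14.6] 89.30919647216797 turn deg -86.230415
pts slot frame med [-0.0059  0.0136  0.0616] [0.04765604 0.06420957]
slot [ 0.5587 -0.0669  0.0947] wing [ 0.5509 -0.0907  0.138 ]
```

View pics/crop_d.png

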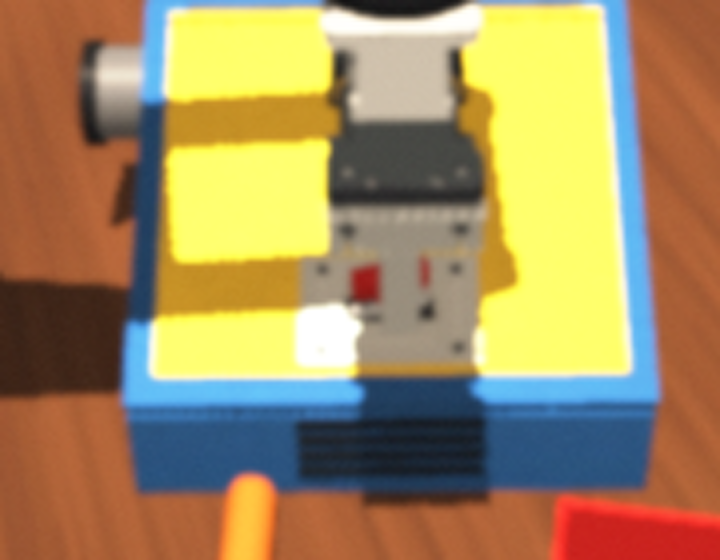

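The wing popped back out and lies along the slot, evenly visible on both sides of the finger. The hatch is still shut. I centre, grip, and push fully in.

arm_command(
  series=[
    [0.2,-0.1,0.4,0],
    [0.2,-0.1,0.4,0],
  ],
)

```text
time: 8.1
tool_pos: [0.5506, -0.09, 0.1346]
ee_rot: [[-0.951, 0.309, -0.002], [0.309, 0.951, 0.0], [0.002, -0.0, -1.0]]
force: [1.0, -0.2, 0.6]
opening: 0.0471
grasp_force: 0.0
```

arm_command(
  series=[
    [0,0,0,0],
    [0,0,0,0],
    [0,0,0,0],
    [0,0,0,0],
    [0,0,0,0],
  ],
  hand=0,
  newtons=18,
)

```text
time: 8.6
tool_pos: [0.5523, -0.0868, 0.1359]
ee_rot: [[-0.952, 0.307, 0.002], [0.307, 0.952, 0.006], [-0.0, 0.007, -1.0]]
force: [1.5, 6.7, 0.4]
opening: 0.0267
grasp_force: 18.6
```

arm_command(
  series=[
    [0,0.2,0.35,0],
    [0,0.4,0.7,0],
    [0,0.6,1.05,0],
    [0,0.8,1.4,0],
    [0,1.0,1.75,0],
    [0,1.1,1.95,0],
    [0,1.1,1.95,0],
  ],
)

```text
time: 9.3
tool_pos: [0.5558, -0.0773, 0.1182]
ee_rot: [[-0.951, 0.308, 0.003], [0.308, 0.951, 0.004], [-0.002, 0.005, -1.0]]
force: [-1.8, 3.6, 7.6]
opening: 0.0271
grasp_force: 19.2
```

```bash
python3 go.py .5619 -.0576 .118; python3 m.py e; python3 w.py pics/side_e.npz 0.02
```

```text
9.3 [ 0.55576133 -0.07727748  0.11824799] shift cm [0.02 2.06 0.03] yaw x 162.07098628548758 0.02710823118971716 [-1.79889884  3.57980672  7.64621474]
2661 [ 0.6602 -0.0375  0.1279] [-0.1597 -0.4741  0.8659] open -0.019216669722542434
((658.3666381835938, -33.50852966308594), (186.12435913085938, 75.37825775146484), 71.19145202636719)
corners [[593.0, -109.0], [664.0, -134.0], [724.0, 42.0], [653.0, 67.0]]
wing 57 [ 0.5451 -0.0867  0.1259] [ 0.532 -0.094  0.108] [ 0.569 -0.077  0.135]
px 263.42105263157896 234.24561403508773
h 0.030000000000000002 mean [-1.5  6.6] rect [16.9 38.2] 11.066202163696289 turn deg 173.07599
h 0.041999999999999996 mean [-5.4  6.7] rect [16.6 37.6] 11.066202163696289 turn deg 173.07599
pts slot frame med [-0.0041  0.0117  0.0405] [0.0273793  0.04441533]
slot [ 0.5587 -0.0669  0.0947] wing [ 0.554  -0.0812  0.1207]
```

The wing top is down 20–21 mm, so the fastener is fully in. I keep pressing lightly and turn clockwise.

arm_command(
  series=[
    [0,0.15,0.25,0],
    [0,0.15,0.3,8],
    [0,0.15,0.3,16],
    [0,0.1,0.3,24],
    [0,0.1,0.3,32],
    [0,0.1,0.3,40],
    [0,0.05,0.3,48],
    [0,0.05,0.3,48],
  ],
)

```text
time: 10.15
tool_pos: [0.556, -0.0797, 0.1152]
ee_rot: [[-0.404, 0.915, 0.004], [0.915, 0.404, -0.002], [-0.003, 0.003, -1.0]]
force: [-1.6, -1.7, 5.9]
opening: 0.023
grasp_force: 18.0
```

```bash
python3 go.py .5541 -.0807 .118; python3 m.py f; python3 w.py pics/side_f.npz 0.02
```

```text
10.15 [ 0.55600617 -0.07967842  0.11523596] shift cm [-0.02 -0.21 -0.28] yaw x 113.85933156573608 0.02296319149496857 [-1.59672788 -1.70137408  5.93678092]
1411 [ 0.6686 -0.0519  0.1216] [-0.1469 -0.4811  0.8643] open -0.1977998450192544
((674.2017211914062, -39.04413604736328), (186.21519470214844, 48.26694107055664), 65.92742919921875)
corners [[614.0, -114.0], [658.0, -134.0], [734.0, 36.0], [690.0, 56.0]]
wing 64 [ 0.5561 -0.0946  0.1235] [ 0.55  -0.104  0.11 ] [ 0.569 -0.07   0.132]
px 269.765625 236.421875
h 0.030000000000000002 mean [-6.4 -6.3] rect [12.4 23.6] 88.96715545654297 turn deg -104.22842
h 0.041999999999999996 mean [-10.2  -6.1] rect [12.2 23.2] 88.96715545654297 turn deg -104.22842
pts slot frame med [-0.0104 -0.0064  0.0408] [0.01986816 0.04322347]
slot [ 0.5587 -0.0669  0.0947] wing [ 0.554  -0.0812  0.1207]
```

View pics/crop_f.png

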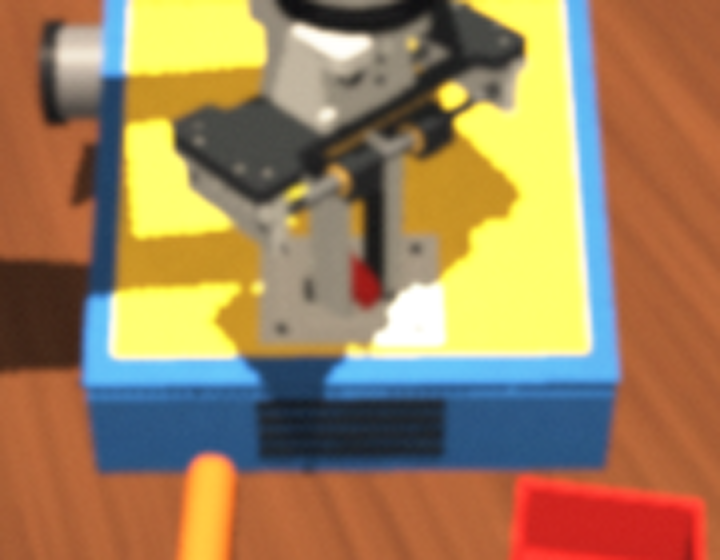

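The wing is turning with the grip and stays at depth, red end at (365,283). I continue to the stop.

arm_command(
  series=[
    [0,0,0,8],
    [0,-0.05,0,16],
    [0,-0.1,0,24],
    [0,-0.1,0,32],
    [0,-0.1,0,40],
    [0,-0.1,0,47],
    [0,-0.1,0,52],
    [0,-0.1,0,52],
    [0,-0.1,0,52],
  ],
)

```text
time: 11.1
tool_pos: [0.5502, -0.0819, 0.1143]
ee_rot: [[0.469, 0.883, -0.009], [0.883, -0.469, -0.005], [-0.009, -0.005, -1.0]]
force: [-11.2, -5.7, 10.4]
opening: 0.0171
grasp_force: 19.6
```

```bash
python3 go.py .5541 -.0807 .118; python3 m.py g; python3 w.py pics/side_g.npz 0.02; python3 -c "
from h import *
print(sense()['torque'],sense()['joints'])"
```

```text
11.1 [ 0.55017913 -0.08190142  0.11429413] shift cm [ 0.29  0.29 -0.37] yaw x 62.02131374070792 0.0171357087647683 [-11.1811643   -5.72813663  10.3712707 ]
994 [ 0.6681 -0.0504  0.1366] [ 0.8381 -0.4146  0.3545] open -39.238866028659345
((660.6929931640625, -56.809295654296875), (225.20083618164062, 92.65110778808594), 53.9983024597168)
corners [[557.0, -121.0], [632.0, -175.0], [764.0, 7.0], [689.0, 62.0]]
wing 121 [ 0.55   -0.0873  0.1255] [ 0.542 -0.103  0.094] [ 0.559 -0.068  0.139]
px 265.79338842975204 234.07438016528926
h 0.030000000000000002 mean [-1.2  1.8] rect [14.5 41.1] 88.845947265625 turn deg -86.67495
h 0.041999999999999996 mean [-5.1  1.9] rect [14.2 40.4] 88.845947265625 turn deg -86.67495
pts slot frame med [-0.0043  0.0015  0.0403] [0.01912186 0.04316465]
slot [ 0.5587 -0.0669  0.0947] wing [ 0.554  -0.0812  0.1207]
[-0.80509004  2.36122689  0.34623962] [-14.05929459   8.52812578  86.33702959  -0.4068079   85.55042578
  13.95131306]
```

The wing is at its stop (about 90°) and still at depth. I release, lift off and check.

arm_command(
  series=[
    [0,0,0,0],
    [0,0,0,0],
    [0,0,0,0],
    [0,0,0,0],
    [0,0,-2,0],
    [0,0,-5,0],
    [0,0,-9,0],
    [0,0,-13,0],
    [4,0,-14,0],
    [8,0,-14,0],
  ],
  hand=0.5,
)

```text
time: 12.15
tool_pos: [0.5935, -0.0088, 0.2572]
ee_rot: [[0.472, 0.882, 0.008], [0.882, -0.472, -0.001], [0.003, 0.007, -1.0]]
force: [0.2, 0.6, -0.3]
opening: 0.0467
grasp_force: 0.0
```

arm_command(
  series=[
    [4,0,0,0],
    [8,0,0,0],
    [8,0,0,0],
    [8,0,0,0],
  ],
)

```text
time: 12.55
tool_pos: [0.6292, 0.0626, 0.2522]
ee_rot: [[0.468, 0.884, -0.001], [0.884, -0.468, -0.001], [-0.001, -0.001, -1.0]]
force: [0.5, -0.9, 0.7]
opening: 0.047
grasp_force: 0.0
```

```bash
python3 go.py .5541 -.0807 .118; python3 m.py i; python3 w.py pics/side_i.npz 0.016
```

```text
12.55 [0.62923515 0.06260926 0.25217258] shift cm [-16.17   0.07  13.43] yaw x 62.108827440437665 0.04696435151721942 [ 0.53188059 -0.90055657  0.66271458]
5567 [ 0.5722 -0.0091  0.1266] [-0.1568 -0.4713  0.8679] open 0.21957741520608565
((577.568603515625, -6.848274230957031), (184.7380828857422, 250.1434783935547), 71.94578552246094)
corners [[430.0, -56.0], [668.0, -133.0], [725.0, 42.0], [487.0, 120.0]]
wing 97 [ 0.5491 -0.0922  0.1292] [ 0.541 -0.106  0.108] [ 0.562 -0.073  0.143]
px 266.1443298969072 234.36082474226805
h 0.034 mean [-3.1  1.1] rect [38.5 16.4] 13.452399253845215 turn deg -90.58453
h 0.046 mean [-7.   1.3] rect [37.9 16.2] 13.452397346496582 turn deg -90.58453
pts slot frame med [-0.0064  0.0015  0.0462] [0.02367271 0.04893027]
slot [ 0.5587 -0.0669  0.0947] wing [ 0.5534 -0.0831  0.1242]
```

View pics/crop_i.png

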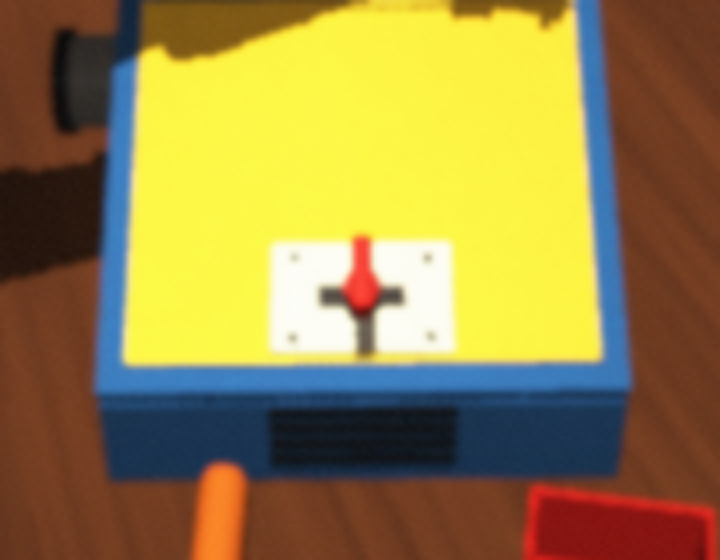

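The wing at (361,275) stands up the slope, perpendicular to the slot. It rests about 15–16 mm in, the hatch is shut, and nothing is touched. I hand the job in.

```bash
python3 -c "
from cell import close_job
print(close_job())"
```

```text
the job is handed in; nothing more can be done
None
```

The hatch is shut and the wing knob is pushed in and turned a quarter turn clockwise to its stop; after release it held at about 15–16 mm in, and I handed the job in at about 12.6 s without moving the bystanders.

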